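# Tip the spoiled medals through the spring flap of the scrap box

## Robot

A 7-joint arm with a two-finger parallel gripper is mounted at the origin on the work surface. World frame = base frame: x ahead of the robot, y to its left, z up, the work surface at z = 0. Lengths are in m, angles in rad, forces in N, time in s.
With the tool pointing down it reaches from about 0.35 to 0.9 m from the base axis. Payload 8.1 kg.
Tool frame: the origin (TCP) lies midway between the tips of the shut fingers; the grasp point (between the pads) lies bot.grip_depth behind it (bot.grip_depth is the distance from the TCP to the grasp point, in m); z points along the fingers, y is the line along which they close (so a half turn about z gives the same grasp; the last joint's range is limited). The gripper opens to 85 mm and grips with 20 to 120 N. Pads are 22 mm wide; open, the fingers measure 114 mm over their backs; the gripper's body (76 mm by 85 mm) begins 54 mm behind the grasp point. The pads swing forward as they close: fully open they stand 13 mm farther back than shut.
Start: joints at [-1.315, 0.434, 0.025, 1.573, -0.012, 1.134, -0.075], TCP at [0.219, 0.585, 0.231] pointing down, gripper open.
Joint ranges: [-2.62, 2.62], [-0.44, 2.09], [-1.27, 1.32], [0.08, 2.57], [-1.32, 4.46], [0.12, 2], [-2.74, 2.74]. Speed limits (rad/s): [2.22, 2.22, 3.01, 3.01, 3.14, 3.14, 3.14].

## Interface

Orientations are given as a rotation vector (axis times angle).
In Python, from workcell import bot gives the robot as it stands. The module is installed in compiled form; this text tells all that it offers.
- The arm moves only by the tool drive_tool, never from a script. Its argument "deltas" is one flat list of numbers, 7 for each row, row after row: the shift along the world's x, y, z in m, then the turn, a rotation vector about the world's x, y, z in degrees, then the closure, from 0 (fully open) to 1 (shut). In form: [dx, dy, dz, rx, ry, rz, fingers, dx, dy, dz, rx, ry, rz, fingers, ...]. A call has 1 to 20 rows; each row shifts and turns the commanded pose from where the row before left it; what a row does not reach is not made up. A row lasts 1/8 s, in which the tool goes at most 62.5 mm and 10.7 degrees, less where a joint would pass 70% of its speed; a pose out of reach is approached as far as the arm can. A call with a gripper value outside its range is refused whole. The fingers move at their own pace and stop on an object; "newtons" is the grip in N (left out, the last holds). Time passes only in rows, so rows that do not move let the fingers close. It gives the time, the measured TCP pose, the force, the opening and the grip force at its end, in the units of the state.
- bot.get_obs(): the state, without advancing time (a new reading comes with each control period).
- bot.get_image(name): name is "side" or "top"; returns (picture, depth): 480x640x3 uint8, red, green, blue; 480x640 float32, m along the optical axis (not along the pixel's ray), 0 where there is no reading.
- bot.camera_model(name): a dict with "fx", "fy", "cx", "cy" (pixels), "R" (3x3) and "t" (3): a world point X has camera coordinates R X + t. Camera axes: x right, y down, z forward; pixel columns grow to the right and rows downward; lengths in m; the calibration is good to about 2 mm. A picture is of the moment at which its call begins. camera_model takes no time and is no camera call.
- bot.sign_off(): hands the job in; it is judged then, once.
Trained networks look in the newest picture that a camera, given by its name, has taken for a name from the list of things; names that differ only in an ending like _2 or _b are one class to them, and where a whole thing is asked for, a point or a joint stands for the part that bears it (a point fixed in the world has none). Each returns a list of dicts, best first, with "score" (0 to 1); they miss things now and then, are a little off and sometimes report something else, mostly with a low value. They report only what shows in the picture. A call takes as long as a camera call. They do not tell look-alikes from the thing itself.
- bot.silhouettes(camera, label): "pixels" (480x640 bool, what is visible of it) and "extent" ([left, top, width, height] in pixels, round what is visible of it).
The state is a dict: "t": time; "qpos": joint angles; "dq": joint speeds; "joint_torque": joint torques, N m; "eef_pos": TCP position; "eef_rot": TCP orientation; "ft_force": force on the tool from outside, world axes, zero at the start; "ft_torque": the same for the moment, N m; "opening": finger opening in m; "finger_force": force on a finger pad.
Only numpy, scipy, OpenCV 4.12 (cv2) and the standard library are available. Lean on these libraries where they do the work, as an engineer would, in place of code of your own. Each camera call takes 0.05 s, during which the arm holds its last target. There are 200 camera calls.

## Task

Two spoiled medals lie in one of the two hand scoops. Take that scoop by its handle, push the spring flap of the scrap box open with the scoop's lip and tip both medals through it into the box. Then stand the scoop back on the table, right way up, and let go of it.

Things in the scene. Friction and masses are not known exactly. Their poses are not given: they have to be found in the camera images.
- scoop: Loaded steel hand scoop, about 0.3 kg, mm: 135 long, 56 wide (inside 50), 3 thick, walls 25 high; lip end open. Origin: middle of the lip edge, underside; x from lip to back, z up. Wooden upright handle centred at x=115, y=0: 30 along x, 16 thick along y, flat, top at z=90; pinch it from above at any lean along x. Starts on the table, lip roughly towards the robot. Its empty twin is not wanted.
- medal_1: Brass medal, a disc 32 mm across, 5 mm thick, 30 g, lying flat in the scoop 42 mm from its lip. Origin: centre of its underside. Smooth: slides on steel once the slope passes 14 to 20 degrees.
- medal_2: The second medal, the same, lying in the scoop behind the first, 78 mm from the lip.
- scrap_box: Grey fixed box, mm: 160 (x) by 130 (y), 120 high; origin: centre of underside. Opening in the top: x -40..55, y -50..50, shut by a flush steel flap hinged at x=55; its -x end swings down 63 deg, sprung: 5 N at 60 from the hinge gives 35 deg. Pour from the hinge side, scoop heading to -x, tipped 40-45 deg, lip 60 past the hinge and 40 below the top. Twin with knobbed lid: not wanted.
Mind the look-alikes: they are no part of the job. What is shaped like the scrap_box but blue or red is not meant.

How it is judged:
On the way:
1. the scoop's lip has pressed the flap open: it is in the opening, at least 15 mm below the box's top, and touches the box or its flap (x of scoop in the frame of scrap_box between -0.04 and 0.055 m and y of scoop in the frame of scrap_box between -0.05 and 0.05 m and z of scoop in the frame of scrap_box below 0.105 m and contact force between scoop and scrap_box above 0.3 N), for 0.1 s.
At the end, for the whole second after the job is handed in: Both medals lie at rest inside the scrap box, no more than 50 mm above its underside, and the scoop stands at rest on the table, upright within 10 degrees, its underside within 12 mm of the table top (x of medal_1 in the frame of scrap_box between -0.08 and 0.08 m and y of medal_1 in the frame of scrap_box between -0.065 and 0.065 m and z of medal_1 in the frame of scrap_box between -0.01 and 0.05 m and x of medal_2 in the frame of scrap_box between -0.08 and 0.08 m and y of medal_2 in the frame of scrap_box between -0.065 and 0.065 m and z of medal_2 in the frame of scrap_box between -0.01 and 0.05 m and height (world z) of scoop between -0.012 and 0.012 m and angle between scoop's own z axis and vertical below 0.17 rad and linear speed of scoop below 0.03 m/s and linear speed of each of medal_1, medal_2 below 0.05 m/s); the robot touches nothing.
It also fails if it takes over 54 s, if anything falls off the work surface, if the arm or the gripper's body presses on something with over 40 N, if the wrist force passes 120 N, or if a joint passes its speed limit or range.

## Working session

There is one attempt and no reset: what is moved stays moved. The work goes in short steps, Python scripts to look and compute and a tool call to move; the robot and the scene stay as the last step left them, time stands still between calls to the robot, and variables do not carry over. Pictures are saved under pics/ and viewed, at most 10 in all, crops included, and the job is handed in when it is done.

Besides the shell and the picture viewer there is one more tool, called as name(argument=value, ...) on one line, values as JSON. drive_tool: Moves the arm, as the interface text tells. Its arguments: {"type":"object","properties":{"deltas":{"type":"array"},"newtons":{"type":"number"}},"required":["deltas"]}

```bash
mkdir -p pics
cat > h.py <<'E'
import numpy as np, cv2
from workcell import bot
def save(name,img): cv2.imwrite('pics/'+name, cv2.cvtColor(img,cv2.COLOR_RGB2BGR))
def cloud(cam,depth):
    m=bot.camera_model(cam); v,u=np.mgrid[0:480,0:640]
    P=np.stack([(u-m['cx'])/m['fx']*depth,(v-m['cy'])/m['fy']*depth,depth],-1)
    W=(P-np.array(m['t']))@np.array(m['R']); W[depth<=0]=np.nan
    return W
E
python3 - <<'E'
from h import *
o=bot.get_obs(); print({k:np.round(v,3) for k,v in o.items()}, bot.grip_depth)
for c in ['top','side']:
    im,d=bot.get_image(c); save(c+'0.png',im); np.save(c+'0.npy',cloud(c,d)); np.save(c+'im.npy',im)
    for l in ['scoop','medal_1','scrap_box']:
        for r in bot.silhouettes(c,l):
            W=np.load(c+'0.npy')[r['pixels']]; print(c,l,round(r['score'],2),np.round(r['extent']),np.round(np.nanmedian(W,0),3),np.round(np.nanmax(W[:,2]),3))
E
```

```text
{'t': np.float64(0.0), 'qpos': array([-1.315,  0.435,  0.025,  1.574, -0.012,  1.134, -0.075]), 'dq': array([ 0.   ,  0.   ,  0.001,  0.002, -0.   , -0.001,  0.001]), 'joint_torque': array([-1.0000e-03, -6.7047e+01,  1.0250e+00, -3.1622e+01,  1.5000e-02,
        1.2000e-02,  0.0000e+00]), 'eef_pos': array([0.219, 0.585, 0.231]), 'eef_rot': array([-5.610e-01, -3.091e+00,  2.000e-03]), 'ft_force': array([-0.885, -0.259,  0.492]), 'ft_torque': array([ 0.042, -0.03 , -0.018]), 'finger_force': np.float64(0.0), 'opening': np.float64(0.085)} 0.0187
top scoop 0.56 [386. 174.  33.  62.] [ 0.577 -0.09   0.006] 0.095
top scrap_box 0.97 [202. 166.  74.  88.] [0.534 0.259 0.12 ] 0.129
top scrap_box 0.72 [ 79. 269. 110.  96.] [0.314 0.466 0.12 ] 0.129
top scrap_box 0.62 [ 95. 145.  95.  88.] [0.569 0.461 0.12 ] 0.129
side scoop 0.65 [394. 216.  53.  58.] [ 0.587 -0.095  0.006] 0.096
side medal_1 0.55 [414. 242.  16.  14.] [ 0.574 -0.102  0.008] 0.013
side scrap_box 0.88 [186.  86.  86.  88.] [0.555 0.447 0.116] 0.128
side scrap_box 0.75 [145. 153.  66.  78.] [0.336 0.428 0.117] 0.643
side scrap_box 0.57 [247. 130.  86.  92.] [0.514 0.243 0.117] 0.128
```

View pics/top0.png

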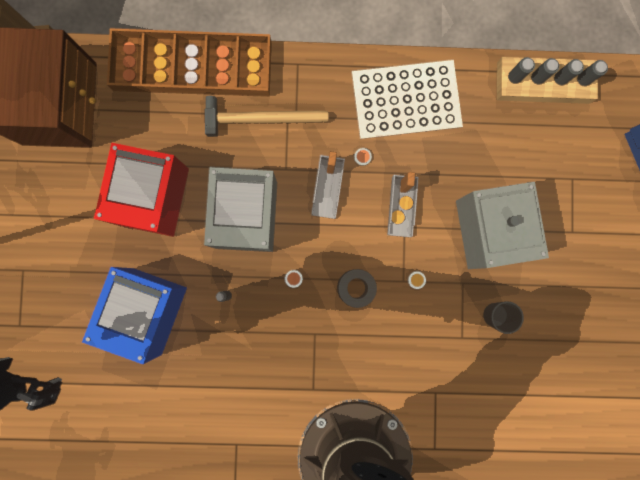

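View pics/side0.png

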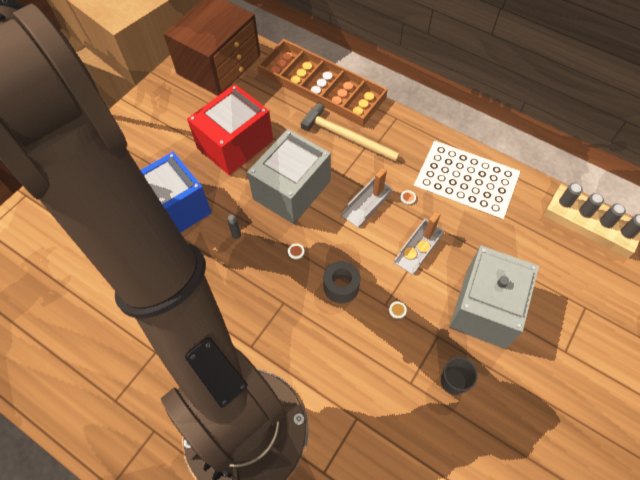

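The candidates, by their pixels in the top picture:
- **Scoops:** (403,205) holds two yellow discs and (328,187) is empty, so the first one is meant.
- **Boxes:** grey with a flap (240,208), grey with a knob (503,225), red (140,188), blue (135,315). The grey one with the flap fits. Its wider rim faces the robot, so its hinge is on the far side (+x).

I'll confirm with a crop and measure.

Run:
```python
from h import *
W=np.load('top0.npy'); im=np.load('topim.npy')
a=cv2.resize(im[150:260,195:285],None,fx=4,fy=4,interpolation=cv2.INTER_CUBIC)
b=cv2.resize(im[150:260,350:440],None,fx=4,fy=4,interpolation=cv2.INTER_CUBIC)
save('crop1.png',np.hstack([a,b]))
def rect(p):
    (c,s,an)=cv2.minAreaRect((p[:,:2]*1000).astype(np.float32)); return np.round(c,1),np.round(s,1),round(an,2)
def reg(W,x0,x1,y0,y1,z0,z1):
    m=(W[...,0]>x0)&(W[...,0]<x1)&(W[...,1]>y0)&(W[...,1]<y1)&(W[...,2]>z0)&(W[...,2]<z1); return W[m]
for c in ['top','side']:
    W=np.load(c+'0.npy')
    p=reg(W,.42,.65,.17,.36,.112,.135); print(c,'box top',rect(p),np.median(p[:,2]),len(p))
    p=reg(W,.48,.72,-.17,-.03,.082,.1); print('handle top',rect(p),np.median(p,0),len(p))
    p=reg(W,.48,.72,-.17,-.03,.015,.032); print('walls',rect(p),len(p))
    p=reg(W,.48,.72,-.17,-.03,.035,.1); print('handle',np.mean(p,0),rect(p))
    p=reg(W,.48,.61,-.17,-.03,.0065,.012); print('medals',np.mean(p,0),rect(p))
m=bot.camera_model('top'); print(m['fx'],np.round(-np.array(m['R']).T@m['t'],3))
```

```text
top box top (array([536.6, 263. ]), array([130.8, 160.6]), 88.53) 0.12039252518507705 4887
handle top (array([613.7, -93.6]), array([16.1, 29.5]), 89.69) [ 0.61282984 -0.09353163  0.09029929] 111
walls (array([568.3, -91.4]), array([ 56.8, 132.5]), 86.41) 268
handle [ 0.6112204  -0.09143748  0.0770935 ] (array([613.5, -93.4]), array([16.4, 30. ]), 88.87)
medals [ 0.5581049  -0.0907443   0.00884745] (array([ 554.3, -104.5]), array([110.6, 112.4]), 0.35)
side box top (array([535.9, 260.7]), array([133.5, 165. ]), 88.3) 0.11924073161372133 3091
handle top (array([612.8, -97.1]), array([16.1, 32.2]), 89.07) [ 0.6108952  -0.09692843  0.08928286] 87
walls (array([566.9, -94.2]), array([ 56.8, 136.8]), 86.7) 229
handle [ 0.60756147 -0.09821736  0.07420827] (array([612.8, -97.2]), array([16.3, 32.2]), 88.93)
medals [ 0.55573296 -0.0937301   0.00880152] (array([547.1, -92.4]), array([125.3, 118.8]), 4.56)
479.2634432056996 [0.397 0.109 1.093]
```

View pics/crop1.png

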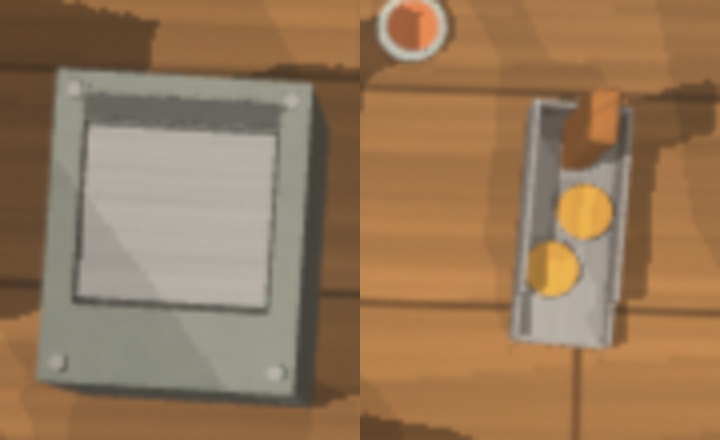

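The crop confirms both. On the left is the grey flap box with its hinge strip at the top (world +x). On the right is the scoop with two brass discs at about (554,270) and (584,212), lip pointing down towards the robot.

Sizes check out: box 131x161 mm, yaw about -1.5°, centre (0.536, 0.262); scoop 57x133 mm, yaw about -3.4°, handle at (0.614, -0.0955). I'll move above the handle.

drive_tool(deltas=[0.024,-0.042,0,0,0,1.0,0,0.024,-0.042,0,0,0,1.0,0,0.024,-0.042,0,0,0,1.0,0,0.024,-0.042,0,0,0,1.0,0,0.024,-0.042,0,0,0,1.0,0,0.024,-0.042,0,0,0,1.0,0,0.024,-0.042,0,0,0,1.0,0,0.024,-0.042,0,0,0,1.0,0,0.024,-0.042,0,0,0,1.0,0,0.024,-0.042,0,0,0,1.0,0,0.024,-0.042,0,0,0,1.0,0,0.024,-0.042,0,0,0,1.0,0,0.024,-0.042,0,0,0,1.0,0,0.024,-0.042,0,0,0,1.0,0,0.024,-0.042,0,0,0,1.0,0,0.024,-0.042,0,0,0,1.0,0,0.006,-0.004,0,0,0,0.6,0,0.005,-0.004,0,0,0,0.6,0,0,0,0,0,0,0,0], newtons=110)

```text
t: 2.78
eef_pos: [0.6145, -0.0937, 0.2312]
eef_rot: [-0.09, -3.14, -0.001]
ft_force: [-0.5, 0.2, 0.3]
opening: 0.0856
finger_force: 0.0
```

drive_tool(deltas=[0,-0.002,-0.03,0,0,0,0,0,0,-0.04,0,0,0,0,0,0,-0.04,0,0,0,0,0,0,-0.03,0,0,0,0,0,0,-0.02,0,0,0,0,0,0,-0.02,0,0,0,0,0,0,-0.015,0,0,0,0,0,0,0,0,0,0,0])

```text
t: 3.78
eef_pos: [0.6137, -0.0959, 0.0355]
eef_rot: [-0.091, -3.138, -0.001]
ft_force: [-1.0, -0.0, -0.0]
opening: 0.0854
finger_force: 0.0
```

Run:
```python
from h import *
o=bot.get_obs(); print(np.round(o['eef_pos'],4),o['ft_force'],np.round(o['qpos'],2))
ims=[bot.get_image(c)[0] for c in ('top','side')]
a=cv2.resize(ims[0][130:250,340:460],(480,480)); b=cv2.resize(ims[1][180:280,370:490],(300*2-40,480)) [:, :320] if 0 else cv2.resize(ims[1][160:280,340:420+40],(320*1,320))
b=cv2.copyMakeBorder(b,0,160,0,0,cv2.BORDER_CONSTANT)
save('grasp1.png',np.hstack([a,b]))
```

```text
[ 0.6137 -0.0959  0.0355] [-0.9590143  -0.04261643 -0.01514861] [-0.1   0.65  0.25  1.78 -0.22  0.74  1.78]
```

View pics/grasp1.png

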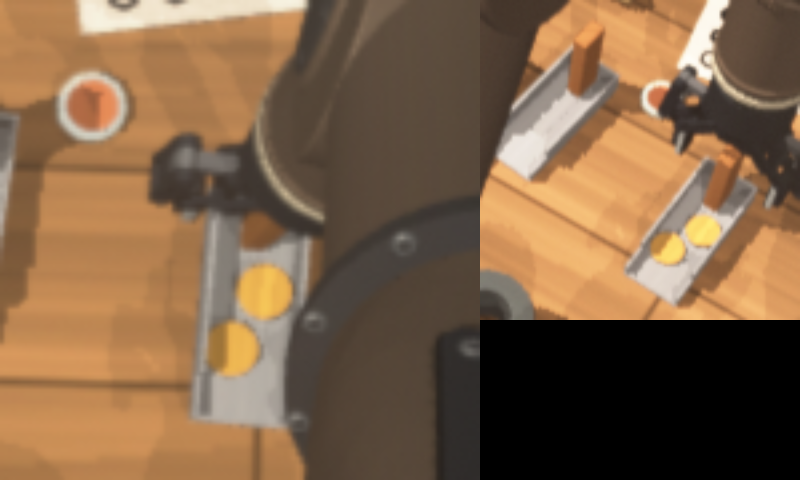

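The loaded scoop's handle is between the open fingers at about (725,180), and both medals are in place. I'll close the fingers.

drive_tool(deltas=[0,0,0,0,0,0,0.4,0,0,0,0,0,0,0.7,0,0,0,0,0,0,1,0,0,0,0,0,0,1,0,0,0,0,0,0,1,0,0,0,0,0,0,1,0,0,0,0,0,0,1,0,0,0,0,0,0,1], newtons=110)

```text
t: 4.88
eef_pos: [0.6147, -0.0967, 0.0366]
eef_rot: [0.092, 3.14, 0.0]
ft_force: [-1.4, 1.2, 4.5]
opening: 0.0146
finger_force: 107.2
```

drive_tool(deltas=[0,0,0.005,0,0,0,1,0,0,0.01,0,0,0,1,0,0,0.015,0,0,0,1,0,0,0.02,0,0,0,1,0,0,0.025,0,0,0,1,0,0,0.025,0,0,0,1,0,0,0.025,0,0,0,1,0,0,0.02,0,0,0,1,0,0,0.01,0,0,0,1,0,0,0.005,0,0,0,1,0,0,0,0,0,0,1])

```text
t: 6.25
eef_pos: [0.6143, -0.0968, 0.1962]
eef_rot: [-0.092, -3.14, -0.0]
ft_force: [0.1, 0.5, -4.9]
opening: 0.0149
finger_force: 110.8
```

```bash
cat >> h.py <<'E'
from scipy.spatial.transform import Rotation as Rn
def scoopfit(tag,tilt=0):
    # measured tilt of scoop wall top edge relative to tool, from side camera
    o=bot.get_obs(); T=Rn.from_rotvec(o['eef_rot']); p=np.array(o['eef_pos'])
    for c in ('top','side'):
        im,d=bot.get_image(c); W=cloud(c,d); np.save(tag+c+'.npy',W); save(tag+c+'.png',im)
        for l in ('scoop','medal_1'):
            for r in bot.silhouettes(c,l):
                X=W[r['pixels']]; X=X[~np.isnan(X[:,0])]; L=T.inv().apply(X-p)
                print(c,l,round(r['score'],2),r['extent'],'world med',np.round(np.median(X,0),3),'tool min/max',np.round(L.min(0),3),np.round(L.max(0),3))
E
python3 - <<'E'
from h import *
scoopfit('lift')
E
```

```text
top scoop 0.95 [399.9, 166.5, 34.7, 65.1] world med [ 0.549 -0.092  0.165] tool min/max [-0.043 -0.073 -0.054] [0.116 0.034 0.2  ]
top medal_1 0.7 [412.9, 177.8, 19.1, 15.9] world med [ 0.582 -0.102  0.168] tool min/max [ 0.014 -0.024  0.023] [0.048 0.008 0.036]
top medal_1 0.5 [408.8, 192.4, 12.6, 11.4] world med [ 0.557 -0.083  0.168] tool min/max [ 0.043 -0.003  0.023] [0.071 0.021 0.033]
side scoop 0.87 [400.9, 179.7, 59.2, 64.1] world med [ 0.56  -0.095  0.164] tool min/max [-0.019 -0.03  -0.056] [0.117 0.027 0.04 ]
side medal_1 0.62 [425.7, 206.7, 18.8, 11.7] world med [ 0.58  -0.103  0.167] tool min/max [ 0.017 -0.021  0.023] [0.049 0.005 0.034]
```

The scoop hangs level with both medals in it (z about 0.168). Next I'll carry it level over to the box.

drive_tool(deltas=[0,0.01,0,0,0,0,1,0.001,0.02,0,0,0,0.1,1,0.003,0.03,0,0,0,0.2,1,0.003,0.03,0,0,0,0.2,1,0.003,0.03,0,0,0,0.2,1,0.003,0.03,0,0,0,0.2,1,0.003,0.03,0,0,0,0.2,1,0.003,0.03,0,0,0,0.2,1,0.003,0.03,0,0,0,0.2,1,0.003,0.03,0,0,0,0.2,1,0.003,0.03,0,0,0,0.2,1,0.003,0.028,0,0,0,0.2,1,0.003,0.018,0,0,0,0,1,0.001,0.01,0,0,0,0,1,0,0,0,0,0,0,1,0,0,0,0,0,0,1])

```text
t: 8.55
eef_pos: [0.6498, 0.2575, 0.1964]
eef_rot: [0.037, 3.141, -0.002]
ft_force: [1.3, -0.4, -5.6]
opening: 0.0145
finger_force: 110.9
```

Run:
```python
from h import *
scoopfit('over')
o=bot.get_obs(); print(np.round(o['qpos'],2),np.round(o['eef_pos'],4),np.round(o['eef_rot'],3))
im=[cv2.imread('pics/over'+c+'.png') for c in('top','side')]
cv2.imwrite('pics/over_c.png',np.hstack([cv2.resize(im[0][140:270,190:290],(400,520)),cv2.resize(im[1][70:230,220:340],(390,520))]))
```

```text
side scoop 0.58 [278.1, 99.9, 53.0, 60.1] world med [0.605 0.255 0.168] tool min/max [-0.11  -0.031 -0.067] [0.118 0.13  0.202]
[-0.61  0.59  0.25  1.43 -0.15  1.15  1.21] [0.6496 0.2587 0.1965] [0.036 3.141 0.   ]
```

View pics/over_c.png

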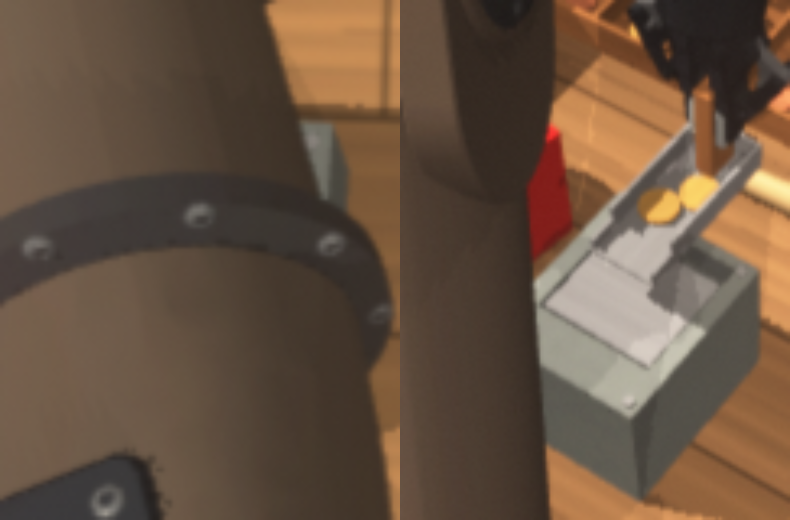

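The side view shows the scoop level over the flap with both medals inside, at (660,205) and (698,192) in the crop, and the lip above the opening. I'll tilt it to 10°, bring the lip close to the flap, then press and tip.

drive_tool(deltas=[-0.002,0,-0.001,0,-1,0,1,-0.002,0,-0.002,0,-2,0,1,-0.002,0,-0.002,0,-2,0,1,-0.002,0,-0.002,-0.1,-2,0,1,-0.002,0,-0.002,-0.1,-2,0,1,-0.002,0,-0.0015,0,-1,0,1,0,0,0,0,0,0,1])

```text
t: 9.72
eef_pos: [0.6368, 0.2594, 0.1858]
eef_rot: [0.032, 2.967, -0.002]
ft_force: [0.8, -0.4, -0.8]
opening: 0.015
finger_force: 111.6
```

```bash
cat >> h.py <<'E'
def lip():
    o=bot.get_obs(); R=Rn.from_rotvec(o['eef_rot']); L=o['eef_pos']+R.apply([.115,0,.0365])
    x=-R.apply([1,0,0]); print('lip',np.round(L,4),'tilt',round(np.degrees(np.arcsin(x[2])),1),'yaw',round(np.degrees(np.arctan2(x[1],x[0])),1),'y-axis z',round(R.apply([0,1,0])[2],3),'q',np.round(o['qpos'],2),'f',np.round(o['ft_force'],1))
E
python3 -c "
from h import *
lip()"
```

```text
lip [0.5299 0.2617 0.1299] tilt 10.0 yaw -1.2 y-axis z 0.0 q [-0.7   0.49  0.28  1.64 -0.07  0.87  1.13] f [ 0.8 -0.4 -0.8]
```

drive_tool(deltas=[-0.004,0,0.001,-0.1,-3.5,0,1,-0.004,0,0.001,-0.1,-3.5,0,1,-0.004,0,0,-0.1,-3.5,0,1,-0.005,0.001,0,-0.1,-3.5,0,1,-0.005,0,-0.001,-0.1,-3.5,0,1,-0.005,0,-0.001,-0.1,-3.5,0,1,-0.006,0,-0.001,-0.1,-4,0,1,-0.006,0,-0.001,-0.1,-4,0,1,-0.006,0,-0.001,-0.1,-4,0,1,0,0,0,0,0,0,1,0,0,0,0,0,0,1])

```text
t: 11.1
eef_pos: [0.5983, 0.2566, 0.1845]
eef_rot: [0.032, 2.437, -0.026]
ft_force: [-3.9, 1.4, -0.4]
opening: 0.0148
finger_force: 112.1
```

Run:
```python
from h import *
lip()
scoopfit('pour')
im=[cv2.imread('pics/pour'+c+'.png') for c in('top','side')]
cv2.imwrite('pics/pour_c.png',np.hstack([cv2.resize(im[0][140:270,190:290],(400,520)),cv2.resize(im[1][70:230,220:340],(390,520))]))
```

```text
lip [0.5343 0.2575 0.0822] tilt 40.4 yaw -1.2 y-axis z -0.01 q [-1.43  0.45  0.91  2.19  0.74  0.14  0.16] f [-3.9  1.4 -0.4]
top scoop 0.94 [225.3, 154.0, 29.7, 63.9] world med [0.613 0.253 0.18 ] tool min/max [-0.022 -0.027 -0.057] [0.114 0.029 0.036]
side scoop 0.87 [278.0, 120.5, 48.0, 57.9] world med [0.572 0.252 0.125] tool min/max [-0.02  -0.064 -0.097] [0.116 0.028 0.047]
```

View pics/pour_c.png

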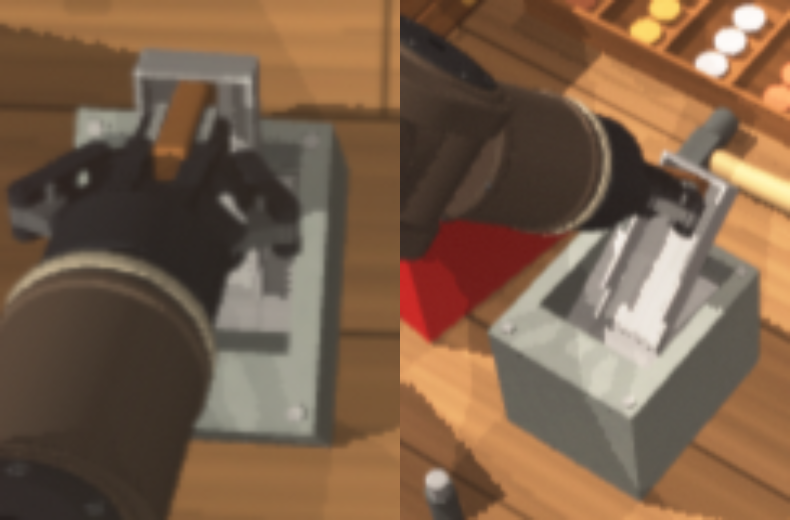

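The scoop is seen tipped at 40° with its lip in the opening (630,330 in the crop), no brass visible in it, and the flap held down. I'll wait briefly, then back out along the reverse path.

drive_tool(deltas=[0,0,0,0,0,0,1,0,0,0,0,0,0,1,0.006,0,0.002,0.1,4,0,1,0.006,0,0.003,0.1,4,0,1,0.006,0,0.004,0.1,4,0,1,0.005,0,0.005,0.1,4,0,1,0.005,0,0.006,0.1,4,0,1,0.005,0,0.008,0.1,4,0,1,0.004,0,0.01,0.1,4,0,1,0.004,0,0.01,0.1,4,0,1,0.004,0,0.01,0.1,4,0,1,0.004,0,0.01,0.1,4.4,0,1,0,0,0,0,0,0,1,0,0,0,0,0,0,1])

```text
t: 13.15
eef_pos: [0.6461, 0.2553, 0.2496]
eef_rot: [0.035, 3.134, -0.023]
ft_force: [-1.0, 0.3, -3.5]
opening: 0.0147
finger_force: 111.5
```

Run:
```python
from h import *
lip()
scoopfit('out')
im=[cv2.imread('pics/out'+c+'.png') for c in('top','side')]
cv2.imwrite('pics/out_c.png',np.hstack([cv2.resize(im[0][140:270,190:290],(400,520)),cv2.resize(im[1][70:230,220:340],(390,520))]))
```

```text
lip [0.5313 0.2574 0.2122] tilt 0.4 yaw -1.3 y-axis z -0.014 q [-0.52  0.54  0.09  1.36 -0.03  1.25  1.12] f [-1.   0.3 -3.5]
side scoop 0.81 [274.5, 80.8, 57.0, 66.5] world med [0.603 0.256 0.219] tool min/max [-0.199 -0.031 -0.067] [0.117 0.172 0.254]
```

View pics/out_c.png

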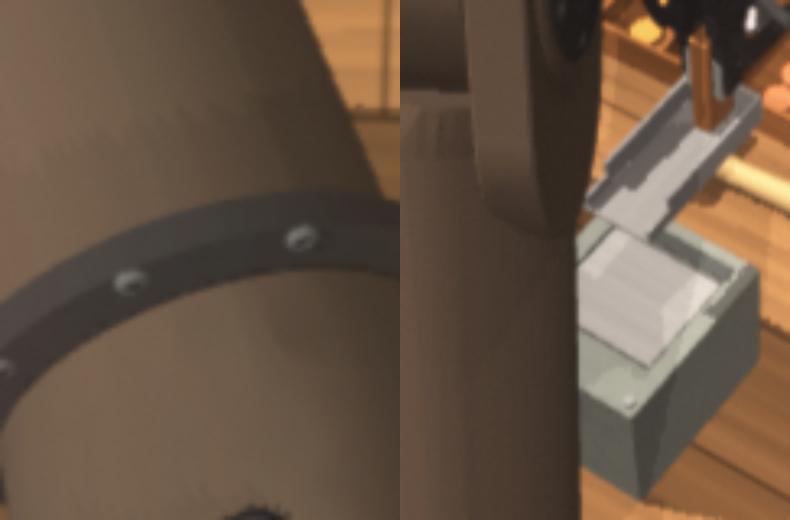

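The scoop is empty (640,180), the flap has sprung shut and no medal shows on it. I'll carry the scoop back to its old place.

drive_tool(deltas=[0,-0.02,0,0.1,0,0,1,-0.004,-0.04,0,0.1,0,-0.2,1,-0.004,-0.04,0,0.1,0,-0.2,1,-0.004,-0.04,0,0.1,0,-0.2,1,-0.004,-0.04,0,0.1,0,-0.2,1,-0.004,-0.04,0,0.1,0,-0.2,1,-0.004,-0.04,0,0.1,0,-0.2,1,-0.004,-0.04,0,0.1,0,-0.2,1,-0.004,-0.035,0,0,0,-0.2,1,0,-0.017,0,0,0,0,1,0,0,-0.02,0,0,0,1,0,0,-0.04,0,0,0,1,0,0,-0.04,0,0,0,1,0,0,-0.04,0,0,0,1,0,0,-0.03,0,0,0,1,0,0,-0.02,0,0,0,1,0,0,0,0,0,0,1,0,0,0,0,0,0,1])

```text
t: 15.7
eef_pos: [0.6153, -0.0959, 0.0617]
eef_rot: [0.078, 3.132, 0.001]
ft_force: [-0.5, 0.2, -2.6]
opening: 0.0146
finger_force: 111.3
```

```bash
python3 -c "
from h import *
lip(); scoopfit('dn')"
```

```text
lip [ 0.5008 -0.0902  0.0242] tilt 0.5 yaw -2.9 y-axis z 0.001 q [-0.02  0.6   0.12  1.77 -0.1   0.77  1.68] f [-0.5  0.2 -2.6]
top scoop 0.84 [389.2, 182.8, 29.6, 53.0] world med [ 0.558 -0.092  0.029] tool min/max [-0.004 -0.035 -0.052] [0.116 0.035 0.062]
top medal_1 0.31 [203.0, 163.8, 75.5, 88.8] world med [0.534 0.26  0.12 ] tool min/max [-0.011  0.287 -0.067] [0.178 0.451 0.065]
side scoop 0.86 [392.0, 213.7, 55.4, 59.9] world med [ 0.57  -0.096  0.029] tool min/max [-0.054 -0.03  -0.073] [0.118 0.037 0.068]
```

drive_tool(deltas=[0,0,-0.008,0,0.4,0,1,0,0,-0.006,0,0,0,1,0,0,-0.004,0,0,0,1,0,0,-0.003,0,0,0,1,0,0,-0.002,0,0,0,1,0,0,0,0,0,0,1])

```text
t: 16.75
eef_pos: [0.6145, -0.0961, 0.0377]
eef_rot: [0.079, 3.14, 0.0]
ft_force: [0.1, 0.1, -2.9]
opening: 0.0149
finger_force: 111.3
```

drive_tool(deltas=[0,0,-0.001,0,0,0,1,0,0,-0.001,0,0,0,1,0,0,0,0,0,0,1])

```text
t: 17.12
eef_pos: [0.6148, -0.0961, 0.0366]
eef_rot: [0.079, 3.14, 0.001]
ft_force: [-2.7, 1.0, 4.5]
opening: 0.0147
finger_force: 112.4
```

On the table: the force flipped to +4.5 N. I'll release and rise.

drive_tool(deltas=[0,0,0,0,0,0,0.7,0,0,0,0,0,0,0.4,0,0,0,0,0,0,0,0,0,0,0,0,0,0,0,0,0,0,0,0,0,0,0,0,0,0,0,0,0,0,0.02,0,0,0,0,0,0,0.03,0,0,0,0,0,0,0.04,0,0,0,0,0,0,0.04,0,0,0,0,0,0,0.04,0,0,0,0,0,-0.04,0.02,0,0,0,0,0,-0.05,0,0,0,0,0,0,-0.05,0,0,0,0,0,0,-0.05,0,0,0,0,0,0,-0.03,0,0,0,0,0,0,0,0,0,0,0,0])

```text
t: 19.25
eef_pos: [0.6132, -0.3199, 0.2254]
eef_rot: [-0.086, -3.14, 0.002]
ft_force: [0.4, -0.5, 0.2]
opening: 0.0856
finger_force: 0.0
```

Run:
```python
from h import *
scoopfit('end')
im=[cv2.imread('pics/end'+c+'.png') for c in('top','side')]
cv2.imwrite('pics/end_c.png',np.hstack([cv2.resize(im[0][140:270,190:440],(500,260)),cv2.resize(im[1][70:290,220:460],(300,275))[:260]]))
```

```text
top scoop 0.64 [387.4, 171.4, 30.4, 68.2] world med [ 0.571 -0.091  0.005] tool min/max [-0.017  0.19   0.131] [0.126 0.254 0.229]
side scoop 0.66 [391.8, 216.5, 54.1, 61.3] world med [ 0.567 -0.098  0.005] tool min/max [-0.052  0.193  0.132] [0.128 0.251 0.229]
```

View pics/end_c.png

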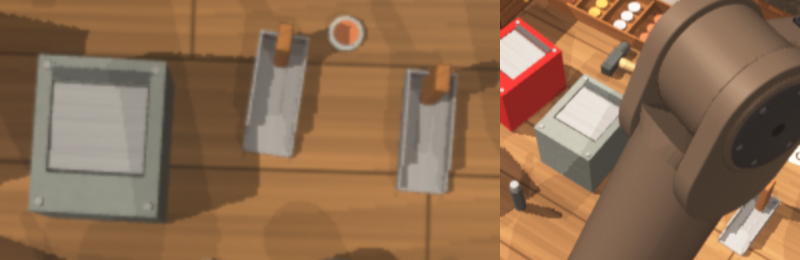

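The scoop stands upright and empty at (427,130), the flap is closed at (97,125), and no medals are lying around. I'll hand the job in.

```bash
python3 -c "
from workcell import bot
print(bot.sign_off())"
```

```text
the job is handed in; nothing more can be done
None
```

The job is handed in at about 19 s of the 54 s limit: both medals went through the flap into the grey scrap box (none shows in the scoop, on the flap or on the table, though I couldn't see inside the box), and the scoop stands upright on the table, released; no verdict came back.

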